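# Find the slide spinners that bind

### The arm

A 6-joint arm with a two-finger parallel gripper is mounted at the origin on the work surface. World frame = base frame: x ahead of the robot, y to its left, z up, the work surface at z = 0. Lengths are in m, angles in rad, forces in N, time in s.
With the tool pointing down it reaches from about 0.275 to 0.825 m from the base axis. Payload 4.9 kg.
Tool frame: the origin (TCP) lies midway between the tips of the shut fingers; the grasp point (between the pads) lies 19 mm behind it (grip_point_offset is the distance from the TCP to the grasp point, in m); z points along the fingers, x is the direction in which the jaws open and shut, and the axes are right-handed (so a half turn about z gives the same grasp; the last joint's range is limited). The gripper opens to 85 mm and grips with 20 to 120 N. Pads are 22 mm wide; open, the fingers measure 114 mm over their backs; the gripper's body (76 mm by 85 mm) begins 54 mm behind the grasp point. The pads swing forward as they close: fully open they stand 13 mm farther back than shut.
Start: joints at [-1.337, 0.326, -0.193, 1.052, 0, 1.437], TCP at [0.198, -0.513, 0.231] pointing down, gripper open.
Joint ranges: [-2.65, 2.65], [-0.97, 1.79], [-1.3, 1.35], [-1.93, 2.1], [-1.47, 1.37], [-3.14, 3.14]. Speed limits (rad/s): [2.57, 2.57, 3.14, 3.14, 3.14, 3.14].

### API

Orientations are given as a rotation vector (axis times angle).
In Python, from cell import * gives the robot as it stands. Calls block until the motion is done:
- movep(position, orientation): joint-space move of the TCP to a pose.
- move_l(position, velocity=0.15, rot=None, until_force=None): straight line of the TCP; rot=None keeps the orientation; velocity is the mean speed in m/s. With until_force (N) it stops when the force on the tool has changed by that much, and returns True; else False.
- set_joints(angles): joint-space move.
- let_go() and grab(newtons=None): open the fingers fully, or close them until they stop; newtons is the grip in N (None keeps the last).
- sleep(seconds).
- ik(position, orientation): joint angles nearest the present ones, or None.
- get_state(): the state.
- grab_frame(name): name is "scene" or "top"; returns a dict with "img" (384x512x3 uint8, red, green, blue), "fx", "fy", "cx", "cy" (pixels), "k1" (the pictures are not rectified: a ray, as slopes to the right and down, at radius r is drawn at 1 + k1 r^2 times it, then the intrinsics apply), "cam_to_world" (4x4, takes a point from camera to world coordinates). Camera axes: x right, y down, z forward; pixel columns grow to the right and rows downward; lengths in m; the calibration is good to about 2 mm. A picture is of the moment at which its call begins. There is no depth.
A pose or a line that the arm cannot do raises MotionError and nothing moves.
- sign_off(): hands the job in, once; it reports no verdict.
Trained networks look in the newest picture that a camera, given by its name, has taken for a name from the list of things; names that differ only in an ending like _2 or _b are one class to them, and where a whole thing is asked for, a point or a joint stands for the part that bears it (a point fixed in the world has none). Each returns a list of dicts, best first, with "score" (0 to 1); they miss things now and then, are a little off and sometimes report something else, mostly with a low value. They report only what shows in the picture. A call takes as long as a camera call.
- spot_in(camera, name): "centre" ([column, row] in pixels, amid what is visible of it).
- silhouettes(camera, name): "mask" (384x512 bool, what is visible of it) and "centre" ([column, row] in pixels, amid what is visible of it).
- tip_of(camera, name): "centre" ([column, row] in pixels: a listed point, or the origin of a listed thing).
The state is a dict: "clock": time; "q": joint angles; "joint_velocities": joint speeds; "tau": joint torques, N m; "position": TCP position; "eef_rot": TCP orientation; "contact_force": force on the tool from outside, world axes, zero at the start; "wrist_torque": the same for the moment, N m; "finger_gap": opening from 0.0 (shut) to 1.0 (fully open).
Only numpy, scipy, OpenCV 4.12 (cv2) and the standard library are available. Lean on these libraries where they do the work, as an engineer would, in place of code of your own. Each camera call takes 0.05 s, during which the arm holds its last target. There are 200 camera calls.

### The job

Before the microscopy session, check the three slide spinners: push each rotor round by hand, at least half a turn in one direction and briskly enough to see whether it coasts freely or binds. Having tried each rotor, flip its toggle lever fully over to the green side if it runs freely or to the red side if it binds, and leave the other things on the bench standing where they are.

Things in the scene. Friction and masses are not known exactly. Their poses are not given: they have to be found in the camera images.
- spinner_a: slide spinner fixed to the bench: white round base 140 mm across, 48 mm high. Origin: centre of its underside, on the rotor's vertical axis; z up. On its -x side a grey switch box, 50 (x) by 84 (y) by 42 mm high, centred at x = -115 mm on a neck 50 mm wide, 36 mm high; its top is green on the +y half, red on the -y half. All three look alike; any may run freely or bind
- rotor_a (a joint): turn of spinner_a's rotor, rad, unlimited, positive counter-clockwise from above; starts within 0.8 of 0. At 0 its blue holder points along the spinner's +x, the white one along -x. Free-running, it coasts on for seconds after a brisk push on a holder; binding, it takes 1 to 2 N at the holder and stops well within a turn and half a second once no longer pushed
- holder_a (a point): middle of the blue slide holder on spinner_a's rotor, 38 mm from the axis. The rotor: aluminium disc of 60 mm radius, top 62 mm above the bench; hub 22 mm across, up to 78 mm; two upright radial plates (holders), blue and white opposite, 18 to 58 mm from the axis, 8 mm thick, up to 94 mm above the bench: push these sideways. 0.38 kg. Binding is caused by a loose weight hidden in the base
- lever_a (a joint): toggle lever of spinner_a, rad: 0 upright (not judged; starts within 0.1), +0.6 stop over the green half (spinner's +y, free-running), -0.6 stop over the red half (-y, binding). Hinge along the spinner's x axis at x = -115, y = 0, z = 42 mm. Friction holds it near upright; pushed past about 0.35 it falls by its own weight onto the stop and stays; 1 N at the ball moves it
- tip_a (a point): centre of the black ball (20 mm across) on the lever of spinner_a, 55 mm above its hinge on an 8 mm steel stick, 97 mm above the bench when upright
- spinner_b: slide spinner fixed to the bench: white round base 140 mm across, 48 mm high. Origin: centre of its underside, on the rotor's vertical axis; z up. On its -x side a grey switch box, 50 (x) by 84 (y) by 42 mm high, centred at x = -115 mm on a neck 50 mm wide, 36 mm high; its top is green on the +y half, red on the -y half. All three look alike; any may run freely or bind
- rotor_b (a joint): turn of spinner_b's rotor, rad, unlimited, positive counter-clockwise from above; starts within 0.8 of 0. At 0 its blue holder points along the spinner's +x, the white one along -x. Free-running, it coasts on for seconds after a brisk push on a holder; binding, it takes 1 to 2 N at the holder and stops well within a turn and half a second once no longer pushed
- holder_b (a point): middle of the blue slide holder on spinner_b's rotor, 38 mm from the axis. The rotor: aluminium disc of 60 mm radius, top 62 mm above the bench; hub 22 mm across, up to 78 mm; two upright radial plates (holders), blue and white opposite, 18 to 58 mm from the axis, 8 mm thick, up to 94 mm above the bench: push these sideways. 0.38 kg. Binding is caused by a loose weight hidden in the base
- lever_b (a joint): toggle lever of spinner_b, rad: 0 upright (not judged; starts within 0.1), +0.6 stop over the green half (spinner's +y, free-running), -0.6 stop over the red half (-y, binding). Hinge along the spinner's x axis at x = -115, y = 0, z = 42 mm. Friction holds it near upright; pushed past about 0.35 it falls by its own weight onto the stop and stays; 1 N at the ball moves it
- tip_b (a point): centre of the black ball (20 mm across) on the lever of spinner_b, 55 mm above its hinge on an 8 mm steel stick, 97 mm above the bench when upright
- spinner_c: slide spinner fixed to the bench: white round base 140 mm across, 48 mm high. Origin: centre of its underside, on the rotor's vertical axis; z up. On its -x side a grey switch box, 50 (x) by 84 (y) by 42 mm high, centred at x = -115 mm on a neck 50 mm wide, 36 mm high; its top is green on the +y half, red on the -y half. All three look alike; any may run freely or bind
- rotor_c (a joint): turn of spinner_c's rotor, rad, unlimited, positive counter-clockwise from above; starts within 0.8 of 0. At 0 its blue holder points along the spinner's +x, the white one along -x. Free-running, it coasts on for seconds after a brisk push on a holder; binding, it takes 1 to 2 N at the holder and stops well within a turn and half a second once no longer pushed
- holder_c (a point): middle of the blue slide holder on spinner_c's rotor, 38 mm from the axis. The rotor: aluminium disc of 60 mm radius, top 62 mm above the bench; hub 22 mm across, up to 78 mm; two upright radial plates (holders), blue and white opposite, 18 to 58 mm from the axis, 8 mm thick, up to 94 mm above the bench: push these sideways. 0.38 kg. Binding is caused by a loose weight hidden in the base
- lever_c (a joint): toggle lever of spinner_c, rad: 0 upright (not judged; starts within 0.1), +0.6 stop over the green half (spinner's +y, free-running), -0.6 stop over the red half (-y, binding). Hinge along the spinner's x axis at x = -115, y = 0, z = 42 mm. Friction holds it near upright; pushed past about 0.35 it falls by its own weight onto the stop and stays; 1 N at the ball moves it
- tip_c (a point): centre of the black ball (20 mm across) on the lever of spinner_c, 55 mm above its hinge on an 8 mm steel stick, 97 mm above the bench when upright
- oil_bottle: bystander, loose: amber oil bottle, 36 mm across, 95 mm high; origin at its underside's centre
- stain_bottle: bystander, loose: white bottle with blue cap, 60 mm across, 150 mm high; origin at its underside's centre
- wash_bottle: bystander, loose: clear bottle with red cap, 64 mm across, 165 mm high; origin at its underside's centre
- slide_box: bystander, loose: closed blue slide box, 60 (x) by 85 (y) by 35 mm high; origin at its underside's centre
- petri_dish: bystander, loose: closed petri dish, 90 mm across, 16 mm high; origin at its underside's centre
- specimen_jar: bystander, loose: amber jar with white lid, 52 mm across, 70 mm high; origin at its underside's centre
- brush: bystander, loose: brush lying on the bench along its x axis, about 170 mm long and under 35 mm high. Fixed equipment, up to 130 mm high, stands only beyond x = 0.78 m and beyond 0.5 m to either side

How it is judged:
On the way, in this order (a step that is already met when the one before it is completed fails the run):
1. every rotor has been turned: each reads more than 2.2 rad one way or the other (less than half a turn from any start) ((value of joint rotor_a above 2.2 rad or value of joint rotor_a below -2.2 rad) and (value of joint rotor_b above 2.2 rad or value of joint rotor_b below -2.2 rad) and (value of joint rotor_c above 2.2 rad or value of joint rotor_c below -2.2 rad)).
2. after that the levers come to show the right verdict for all three spinners (((value of joint lever_a above 0.48 rad and contact force between spinner_a and anything else below 0.15 N) or (value of joint lever_a below -0.48 rad and contact force between spinner_a and anything else above 0.15 N)) and ((value of joint lever_b above 0.48 rad and contact force between spinner_b and anything else below 0.15 N) or (value of joint lever_b below -0.48 rad and contact force between spinner_b and anything else above 0.15 N)) and ((value of joint lever_c above 0.48 rad and contact force between spinner_c and anything else below 0.15 N) or (value of joint lever_c below -0.48 rad and contact force between spinner_c and anything else above 0.15 N))), for 0.2 s.
At the end, for the whole second after the job is handed in: The lever of every free-running spinner rests at the green stop (above +0.48 rad, nothing presses on it), that of every binding one at the red stop (below -0.48 rad, a weight hidden inside presses on its rotor), and every rotor reads more than 2.2 rad from its zero mark, one way or the other (all of step 1 and all of step 2); the robot touches nothing.
It fails at once if a loose bystander is shifted more than 30 mm or a bottle or jar is knocked over ((distance of oil_bottle from where it was at the start of the episode above 0.03 m or angle between oil_bottle's own z axis and vertical above 0.5 rad) or (distance of stain_bottle from where it was at the start of the episode above 0.03 m or angle between stain_bottle's own z axis and vertical above 0.5 rad) or (distance of wash_bottle from where it was at the start of the episode above 0.03 m or angle between wash_bottle's own z axis and vertical above 0.5 rad) or distance of slide_box from where it was at the start of the episode above 0.03 m or distance of petri_dish from where it was at the start of the episode above 0.03 m or (distance of specimen_jar from where it was at the start of the episode above 0.03 m or angle between specimen_jar's own z axis and vertical above 0.5 rad) or distance of brush from where it was at the start of the episode above 0.03 m).
It also fails if it takes over 62 s, if anything falls off the work surface, if the arm or the gripper's body presses on something with over 40 N, if the wrist force passes 120 N, or if a joint passes its speed limit or range.

## Working session

There is one attempt and no reset: what is moved stays moved. The work goes in short steps, each a Python script; the robot and the scene stay as the last script left them, time stands still between calls to the robot, and variables do not carry over. Pictures are saved under pics/ and viewed, about 8 in all and at most 12, crops included, and the job is handed in when it is done.

```bash
ls; mkdir -p pics
cat > h.py <<'E'
from cell import *
import numpy as np, cv2
def save(f,n): cv2.imwrite('pics/'+n, cv2.cvtColor(f["img"],cv2.COLOR_RGB2BGR))
def ray(f,uv):
    d=np.array([(uv[0]-f["cx"])/f["fx"],(uv[1]-f["cy"])/f["fy"]]);s=d.copy()
    for _ in range(20): s=d/(1+f["k1"]*(s@s))
    M=np.array(f["cam_to_world"]); v=M[:3,:3]@np.array([s[0],s[1],1]); return M[:3,3],v
def at_z(f,uv,z):
    o,v=ray(f,uv); return (o+v*(z-o[2])/v[2])
def proj(f,p):
    M=np.array(f["cam_to_world"]); c=M[:3,:3].T@(np.array(p)-M[:3,3]); s=c[:2]/c[2]; s=s*(1+f["k1"]*(s@s))
    return np.array([f["fx"]*s[0]+f["cx"],f["fy"]*s[1]+f["cy"]])
E
python3 - <<'E'
from h import *
for c in ("top","scene"):
    f=grab_frame(c); save(f,c+"0.png")
    print(c,np.array(f["cam_to_world"])[:3,3].round(3),f["fx"],f["k1"])
    for n,z in (("spinner_a",0),("holder_a",.078),("tip_a",.097),("oil_bottle",0),("stain_bottle",0),("wash_bottle",0),("slide_box",0),("petri_dish",0),("specimen_jar",0),("brush",.01)):
        for r in tip_of(c,n): print(n,round(r["score"],2),np.round(r["centre"]),at_z(f,r["centre"],z).round(3)[:2])
s=get_state();print(s["clock"],s["position"],s["eef_rot"])
E
```

```text
pics
top [0.443 0.055 1.291] 378.8635877198571 -0.033206074789668714
spinner_a 0.87 [348. 197.] [ 0.523 -0.259]
spinner_a 0.83 [278. 180.] [ 0.574 -0.018]
spinner_a 0.63 [189. 196.] [0.509 0.281]
holder_a 0.97 [189. 179.] [0.561 0.27 ]
holder_a 0.91 [348. 187.] [ 0.55 -0.24]
holder_a 0.79 [276. 158.] [ 0.637 -0.006]
tip_a 0.6 [375. 229.] [ 0.417 -0.324]
tip_a 0.55 [166. 228.] [0.404 0.334]
tip_a 0.38 [273. 207.] [ 0.479 -0.   ]
tip_a 0.34 [276. 159.] [ 0.631 -0.006]
oil_bottle 0.62 [344. 186.] [ 0.558 -0.245]
oil_bottle 0.58 [247. 234.] [0.386 0.081]
stain_bottle 0.58 [237. 134.] [0.726 0.127]
wash_bottle 0.7 [318. 135.] [ 0.733 -0.152]
slide_box 0.77 [297. 239.] [ 0.373 -0.088]
specimen_jar 0.83 [151. 154.] [0.65  0.419]
brush 0.75 [188. 181.] [0.56  0.285]
brush 0.58 [354. 275.] [ 0.257 -0.282]
scene [1.421 0.138 0.834] 441.9228331991538 -0.12092115999348697
spinner_a 0.91 [239. 234.] [ 0.588 -0.007]
spinner_a 0.7 [350. 226.] [0.522 0.29 ]
holder_a 0.84 [238. 228.] [0.644 0.001]
holder_a 0.58 [348. 212.] [0.556 0.275]
holder_a 0.57 [161. 195.] [ 0.544 -0.223]
tip_a 0.72 [279. 187.] [0.498 0.09 ]
tip_a 0.51 [148. 158.] [ 0.405 -0.303]
tip_a 0.5 [399. 262.] [0.734 0.377]
tip_a 0.45 [248. 180.] [0.476 0.003]
tip_a 0.45 [368. 170.] [0.388 0.335]
oil_bottle 0.52 [278. 185.] [0.367 0.082]
stain_bottle 0.93 [288. 280.] [0.731 0.134]
stain_bottle 0.21 [147. 161.] [ 0.291 -0.357]
wash_bottle 0.96 [170. 268.] [ 0.728 -0.16 ]
slide_box 0.67 [226. 186.] [ 0.389 -0.074]
petri_dish 0.6 [335. 167.] [0.25  0.256]
petri_dish 0.17 [278. 189.] [0.383 0.082]
specimen_jar 0.79 [400. 262.] [0.642 0.413]
specimen_jar 0.7 [348. 222.] [0.506 0.287]
brush 0.73 [174. 158.] [ 0.273 -0.269]
brush 0.55 [370. 172.] [0.277 0.363]
brush 0.53 [401. 262.] [0.65  0.413]
1.1 [ 0.19777539 -0.5132316   0.23129426] [ 2.59017217e+00 -1.77776815e+00  1.94486762e-05]
```

Run:
```python
import cv2
im=cv2.imread('pics/top0.png')[110:310,110:430]; cv2.imwrite('pics/t1.png',cv2.resize(im,(800,500),interpolation=cv2.INTER_CUBIC))
im=cv2.imread('pics/scene0.png')[120:330,90:430]; cv2.imwrite('pics/s1.png',cv2.resize(im,(800,494),interpolation=cv2.INTER_CUBIC))
```

```text
(no output)
```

View pics/t1.png

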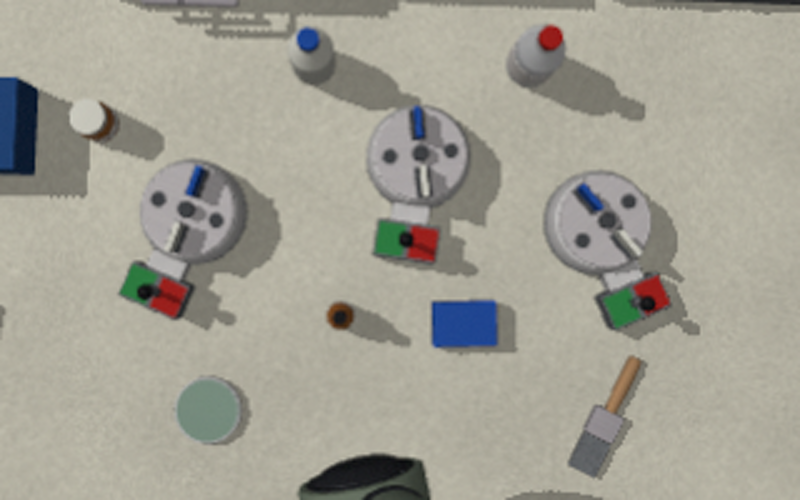

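View pics/s1.png

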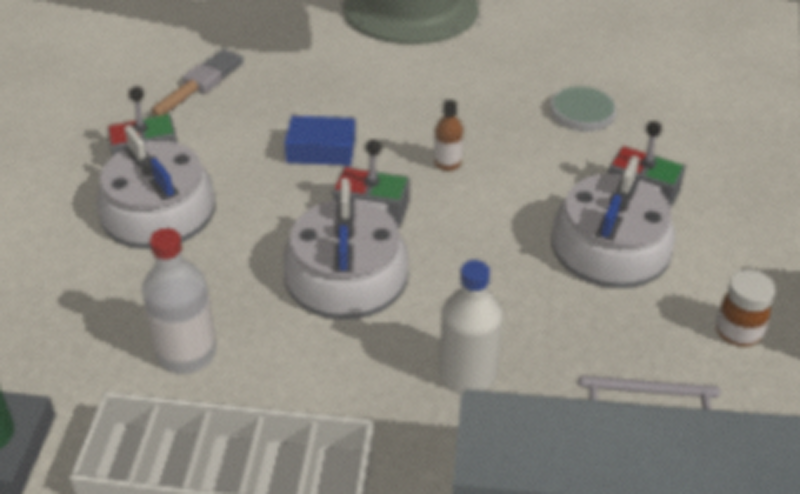

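The top crop (2.5x, offset 110,110) shows three spinners:

| Spinner | Hub (crop px) | Ball (crop px) |
|---|---|---|
| Left | (187,210) | (145,292) |
| Middle | (420,153) | (405,239) |
| Right | (607,220) | (648,303) |

The scene view agrees. The switch boxes sit on the robot side with green to the left. The bottles stand behind, clear of the spinners.

Next I fit the poses.

```bash
cat >> h.py <<'E'
def blobs(img,lo,hi,amin=25):
    hsv=cv2.cvtColor(img,cv2.COLOR_RGB2HSV); m=cv2.inRange(hsv,lo,hi)
    n,l,s,c=cv2.connectedComponentsWithStats(m)
    return m,[(c[i],s[i][4],l==i) for i in range(1,n) if s[i][4]>=amin]
GREEN=((45,90,40),(80,255,255)); BLUE=((105,130,40),(125,255,255))
def RED(img):
    hsv=cv2.cvtColor(img,cv2.COLOR_RGB2HSV); return cv2.inRange(hsv,(0,150,60),(5,255,255))|cv2.inRange(hsv,(170,150,60),(180,255,255))
E
python3 - <<'E'
from h import *
import json
img=cv2.cvtColor(cv2.imread('pics/top0.png'),cv2.COLOR_BGR2RGB)
f=grab_frame("top"); f["img"]=img
hubs=[(184.8,194),(278,171.2),(352.8,198)]
red=RED(img); gm,_=blobs(img,*GREEN); bm,bb=blobs(img,*BLUE,10)
print([(np.round(c),a) for c,a,_ in bb])
out=[]
for h in hubs:
    hub=at_z(f,h,.078)[:2]
    def near(m,R,z):
        ys,xs=np.nonzero(m); P=np.array([at_z(f,(x,y),z)[:2] for x,y in zip(xs,ys)]); return P[np.linalg.norm(P-hub,axis=1)<R]
    g=near(gm,.165,.042); r=near(red,.165,.042)
    rc=cv2.minAreaRect(np.vstack([g,r]).astype(np.float32)*1000)
    bc=np.array(rc[0])/1000
    yv=cv2.boxPoints(rc); e=[yv[1]-yv[0],yv[2]-yv[1]]; e=max(e,key=np.linalg.norm); e=e/np.linalg.norm(e)
    if e@(g.mean(0)-r.mean(0))<0:e=-e
    x=np.array([e[1],-e[0]]); ax=bc+.115*x
    x2=(hub-bc)/np.linalg.norm(hub-bc)
    b=near(bm,.062,.09); v=b.mean(0)-hub
    yaw=np.arctan2(x[1],x[0]); th=np.arctan2(v[1],v[0])
    print(len(g),len(r),"rect",np.round(rc[1]),"box",bc.round(3),"ax",ax.round(3),"hub",hub.round(3),"d",np.linalg.norm(hub-bc).round(3),"yaw",yaw.round(3),np.arctan2(x2[1],x2[0]).round(3),"theta",th.round(3),"r",np.linalg.norm(v).round(3))
E
```

```text
[(array([410.,  93.]), np.int32(208)), (array([233., 125.]), np.int32(57)), (array([ 87., 159.]), np.int32(2303)), (array([277., 159.]), np.int32(37)), (array([188., 182.]), np.int32(41)), (array([346., 189.]), np.int32(46)), (array([295., 239.]), np.int32(437))]
114 123 rect [80. 41.] box [0.408 0.331] ax [0.513 0.283] hub [0.512 0.283] d 0.115 yaw -0.432 -0.435 theta -0.265 r 0.039
128 123 rect [78. 41.] box [0.483 0.   ] ax [ 0.598 -0.011] hub [ 0.594 -0.014] d 0.112 yaw -0.098 -0.128 theta 0.127 r 0.039
138 99 rect [42. 79.] box [ 0.41  -0.306] ax [ 0.514 -0.256] hub [ 0.514 -0.257] d 0.114 yaw 0.444 0.436 theta 0.745 r 0.039
```

Box and hub fits agree within 4 mm. First push: the right spinner, counter-clockwise, then look whether it coasts.

```bash
cat >> h.py <<'E'
from scipy.spatial.transform import Rotation as Ro
SP={"L":((.5125,.283),-.433,-.265),"M":((.596,-.0125),-.115,.127),"R":((.514,-.2565),.44,.745)}
def down(psi,pos):
    best=None; q0=np.array(get_state()["q"])
    for k in (-1,0,1,2):
        R=(Ro.from_euler('z',psi+k*np.pi)*Ro.from_euler('x',np.pi)).as_rotvec()
        q=ik(pos,R)
        if q is not None:
            d=abs(q[5])+.3*abs(q[5]-q0[5])
            if best is None or d<best[0]: best=(d,R)
    return best[1]
def pol(ax,r,a,z): return [ax[0]+r*np.cos(a),ax[1]+r*np.sin(a),z]
def blue_angle(k,cam="scene"):
    f=grab_frame(cam); ax=np.array(SP[k][0]); m,_=blobs(f["img"],*BLUE)
    c=proj(f,[*ax,.08]); ys,xs=np.nonzero(m); s=np.hypot(xs-c[0],ys-c[1])<45
    P=np.array([at_z(f,(x,y),.085)[:2] for x,y in zip(xs[s],ys[s])]).reshape(-1,2)-ax
    P=P[np.hypot(*P.T)<.068]
    if len(P)<5: return None,len(P),f
    v=P.mean(0); return round(float(np.arctan2(v[1],v[0])),2),len(P),f
def leverpose(k,y,z):
    ax,yaw,_=SP[k]; c,s=np.cos(yaw),np.sin(yaw)
    return [ax[0]-.115*c-y*s,ax[1]-.115*s+y*c,z]
def stroke(k,th,v=.22):
    ax=SP[k][0]; D=np.radians
    a,b=th-D(70),th+D(20)
    p=pol(ax,.046,a,.2); movep(p,down(th-D(25),p))
    move_l(pol(ax,.046,a,.072),.25)
    F=[get_state()["contact_force"]]
    move_l(pol(ax,.046,b,.072),v)
    move_l(pol(ax,.06,b+.1,.13),.3); t=get_state()["clock"]
    move_l(leverpose(k,0,.24),.4)
    for i in range(5):
        r=blue_angle(k); print(round(get_state()["clock"]-t,2),r[:2]); sleep(.1)
    return r[2]
E
python3 - <<'E'
from h import *
grab()
f=stroke("R",.745); save(f,"R1.png")
s=get_state(); print(s["clock"],s["contact_force"])
E
```

```text
0.69 (2.46, 59)
0.84 (2.45, 63)
0.99 (2.47, 57)
1.14 (2.47, 59)
1.29 (2.46, 59)
6.3417 [-0.48379792  0.23746022  0.25509922]
```

The right rotor stopped dead at 2.46, ahead of where the tool was lifted, so it binds. A second stroke will take it past half a turn and confirm. Then I flip its lever to red.

```bash
cat >> h.py <<'E'
def flip(k,sgn):
    p=leverpose(k,-sgn*.045,.17); movep(p,down(SP[k][1],p))
    move_l(leverpose(k,-sgn*.045,.08),.25)
    move_l(leverpose(k,sgn*.004,.08),.12)
    move_l(leverpose(k,-sgn*.02,.08),.15)
    move_l(leverpose(k,-sgn*.03,.2),.3)
E
python3 - <<'E'
from h import *
f=stroke("R",2.46)
flip("R",-1)
p=leverpose("M",0,.25);movep(p,down(SP["M"][1],p))
print(blue_angle("R")[:2])
f=grab_frame("scene"); save(f,"R2.png")
cv2.imwrite("pics/R2c.png",cv2.resize(cv2.imread("pics/R2.png")[110:330,90:430],(800,518)))
print(get_state()["clock"])
E
```

```text
0.53 (-1.85, 6)
0.68 (None, 2)
0.83 (-1.91, 5)
0.98 (-1.91, 5)
1.13 (-1.7, 5)
(-1.87, 10)
14.9167
```

View pics/R2c.png

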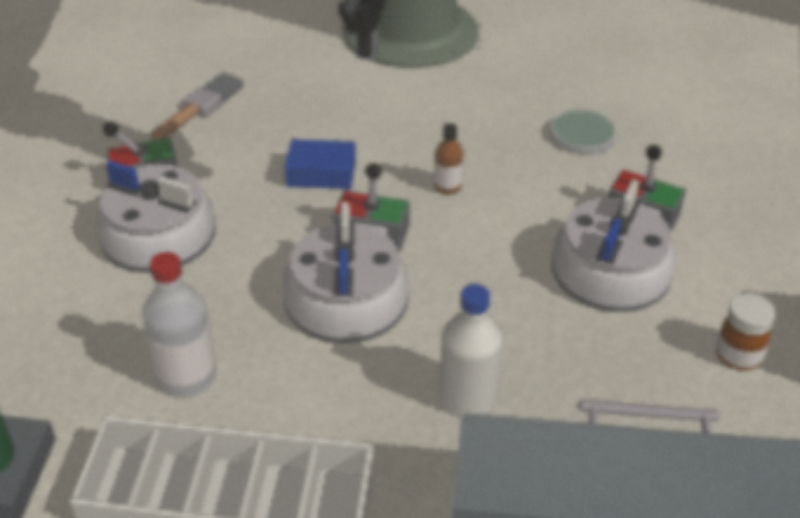

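The right rotor was pushed well past half a turn and holds at about -1.87 (4.41 unwrapped). Its lever ball lies over red, at crop (110,130). I can't see the gripper where I expected it, so I'll check the state and then continue with the middle spinner.

Run:
```python
from h import *
s=get_state();print(s["clock"],np.round(s["position"],3),np.round(s["q"],2),leverpose("M",0,.25))
f=grab_frame("scene");print(proj(f,s["position"]))
```

```text
14.9167 [ 0.481 -0.     0.249] [-0.15  0.19 -0.33  1.05 -0.    1.53] [np.float64(0.4817595998038652), np.float64(0.00069586916527134), 0.25]
[245.30420255 133.18584993]
```

The black shape at crop (365,50) is the fingertip, as projected, so all is well. Next, the middle and left spinners.

Run:
```python
from h import *
f=stroke("M",.127); save(f,"M1.png")
print(get_state()["clock"])
f=stroke("L",-.265); save(f,"L1.png")
for i in range(3): print("M now",blue_angle("M")[:2])
print(get_state()["clock"])
```

```text
0.7 (2.47, 62)
0.85 (2.48, 61)
1.0 (2.49, 60)
1.15 (2.47, 60)
1.3 (2.47, 60)
18.4833
0.7 (1.08, 27)
0.85 (1.02, 24)
1.0 (1.03, 25)
1.15 (1.02, 25)
1.3 (1.03, 21)
M now (2.48, 66)
M now (2.48, 69)
M now (2.49, 65)
23.4583
```

The middle rotor sits still at 2.48, so it binds. For the left one the reading at 1.03 has few pixels, so I'll check by eye.

```bash
python3 -c "
import cv2
cv2.imwrite('pics/L1c.png',cv2.resize(cv2.imread('pics/L1.png')[110:330,90:430],(800,518)))"
```

```text
(no output)
```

View pics/L1c.png

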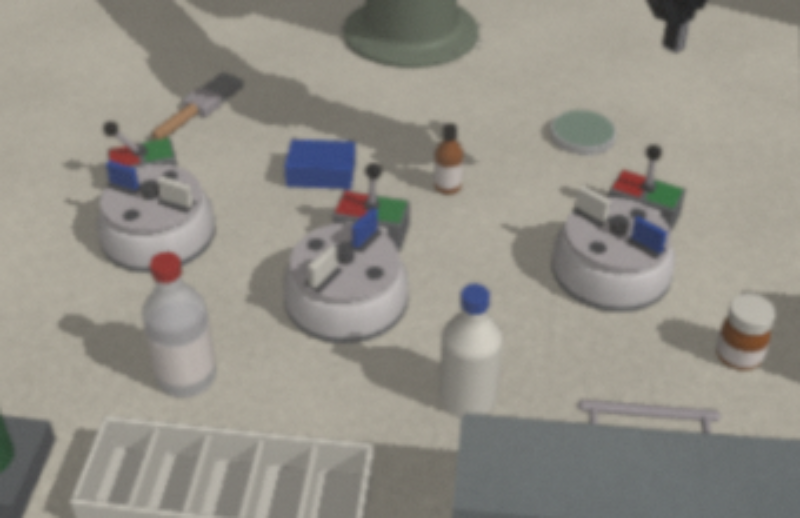

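The left blue holder is at crop (650,235), at rest after about half a radian of coasting. I'll give both a second, brisker stroke to pass half a turn and confirm the verdicts.

Run:
```python
from h import *
f=stroke("L",1.03,.28); save(f,"L2.png")
print(get_state()["clock"])
f=stroke("M",2.48,.28); save(f,"M2.png")
print("L",[blue_angle("L")[:2] for i in range(3)])
print(get_state()["clock"])
a=cv2.imread('pics/M2.png')[110:330,90:430]
cv2.imwrite('pics/M2c.png',cv2.resize(a,(800,518)))
```

```text
0.59 (1.25, 102)
0.74 (1.19, 51)
0.89 (1.1, 33)
1.04 (1.05, 25)
1.19 (0.98, 25)
27.6
0.51 (-0.51, 82)
0.66 (-0.51, 83)
0.81 (-0.52, 86)
0.96 (-0.51, 83)
1.11 (-0.51, 84)
L [(0.98, 22), (0.96, 24), (0.94, 25)]
32.1417
```

View pics/M2c.png

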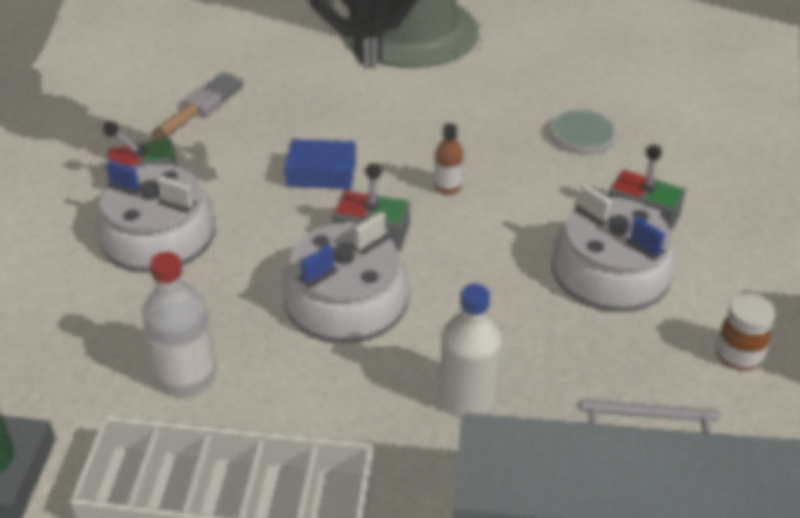

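The middle rotor stops at -0.51 (5.77 unwrapped), so it binds. The left one is odd, with its readings creeping from 1.25 to 0.94. I'll take a closer time series of it and look.

Run:
```python
from h import *
out=[]
a=cv2.imread('pics/L2.png')[170:250,310:400]; out.append(a)
for i in range(6):
    r=blue_angle("L"); print(round(get_state()["clock"],2),r[:2])
    if i in(0,5): out.append(cv2.cvtColor(r[2]["img"],cv2.COLOR_RGB2BGR)[170:250,310:400])
out.append(cv2.imread('pics/L1.png')[170:250,310:400])
v=cv2.resize(np.vstack([np.hstack(out[:2]),np.hstack(out[2:])]),(675,600))
cv2.imwrite('pics/Lz.png',v)
```

```text
32.19 (0.99, 24)
32.24 (0.94, 26)
32.29 (0.95, 25)
32.34 (0.95, 27)
32.39 (0.94, 25)
32.44 (0.96, 27)
```

View pics/Lz.png

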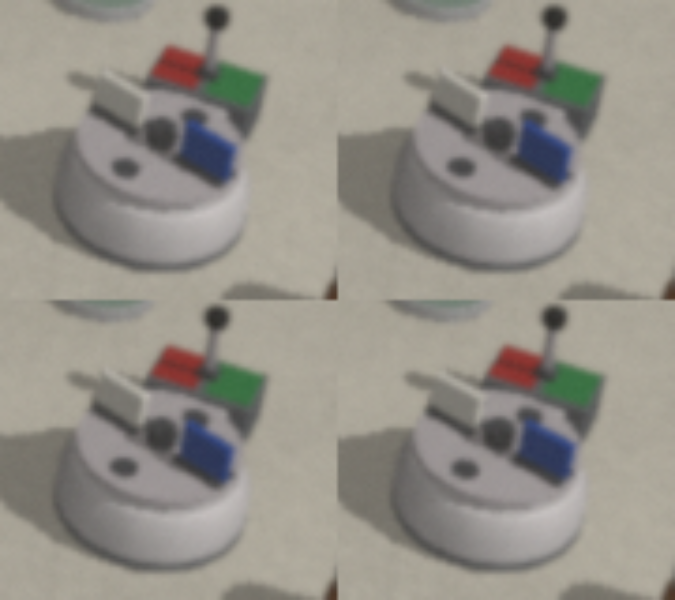

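The left rotor now rests at about 0.95. However, after stroke 2 it was still drifting slowly more than a second after release, which doesn't fit binding. The free rotor may have come round and struck the tool. I'll retest with a stroke that runs straight out past the disc, then watch at once.

```bash
cat >> h.py <<'E'
def exit_stroke(k,th,v=.22,n=12):
    ax=np.array(SP[k][0]); c=th-np.radians(25); u=np.array([np.cos(c),np.sin(c)]); t=np.array([-u[1],u[0]])
    P=lambda s,z: [*(ax+.033*u+s*t),z]
    p=P(-.034,.2); movep(p,down(c,p)); move_l(P(-.034,.072),.25)
    move_l(P(.08,.072),v); t0=get_state()["clock"]
    for i in range(n):
        r=blue_angle(k); print(round(get_state()["clock"]-t0,2),r[:2])
    move_l(P(.08,.2),.3)
E
python3 - <<'E'
from h import *
exit_stroke("L",.95)
for i in range(6): sleep(.05);print(round(get_state()["clock"],2),blue_angle("L")[:2])
E
```

```text
0.05 (None, 2)
0.1 (None, 3)
0.15 (-1.66, 44)
0.2 (-0.66, 94)
0.25 (0.05, 21)
0.3 (0.79, 32)
0.35 (1.22, 99)
0.4 (1.95, 57)
0.45 (None, 0)
0.5 (-2.43, 6)
0.55 (-1.79, 27)
0.6 (-0.76, 101)
36.74 (1.3, 105)
36.84 (2.4, 39)
36.94 (-2.6, 10)
37.04 (-1.05, 95)
37.14 (-0.13, 32)
37.24 (0.82, 20)
```

The left rotor is free: it turns at about 13 rad/s and keeps going. My first stroke design let a free rotor hit the tool, so the middle and right verdicts need retesting the same way. I flip the left lever to green, then retest the middle.

Run:
```python
from h import *
flip("L",1); print(get_state()["clock"])
exit_stroke("M",-.51,n=14); print(get_state()["clock"])
```

```text
41.1333
0.05 (None, 0)
0.1 (None, 0)
0.15 (None, 0)
0.2 (None, 0)
0.25 (None, 1)
0.3 (None, 0)
0.35 (None, 0)
0.4 (None, 0)
0.45 (None, 0)
0.5 (None, 0)
0.55 (None, 0)
0.6 (None, 0)
0.65 (None, 0)
0.7 (None, 0)
45.25
```

Run:
```python
from h import *
r=[blue_angle("M") for i in range(3)]; print([x[:2] for x in r])
p=leverpose("M",.045,.17); movep(p,down(SP["M"][1],p))
for i in range(4): r.append(blue_angle("M")); print(round(get_state()["clock"],2),r[-1][:2])
o=[cv2.cvtColor(r[i][2]["img"],cv2.COLOR_RGB2BGR)[110:330,90:430] for i in (0,-1)]
cv2.imwrite('pics/M3.png',cv2.resize(np.hstack(o),(800,259)))
```

```text
[(1.44, 16), (1.43, 18), (1.43, 19)]
46.27 (1.44, 13)
46.32 (1.43, 17)
46.37 (1.45, 14)
46.42 (1.43, 11)
```

View pics/M3.png

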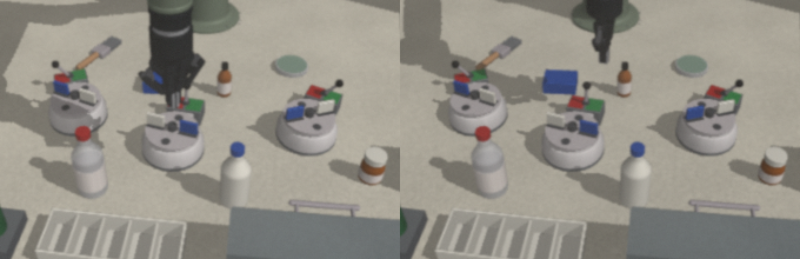

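The middle rotor stopped at 1.44 with nothing in its way and stays there, so it binds. The left lever lies over green. I flip the middle lever to red and retest the right rotor.

Run:
```python
from h import *
print("L",[blue_angle("L")[:2] for i in range(3)])
flip("M",-1); print(get_state()["clock"])
exit_stroke("R",-1.87,n=11); 
print([blue_angle("R")[:2] for i in range(2)],"L",[blue_angle("L")[:2] for i in range(3)])
f=grab_frame("scene"); save(f,"E.png")
cv2.imwrite("pics/Ec.png",cv2.resize(cv2.imread("pics/E.png")[110:330,90:430],(800,518)))
print(get_state()["clock"])
```

```text
L [(-0.85, 93), (-0.86, 94), (-0.86, 92)]
48.7417
0.05 (-0.12, 64)
0.1 (-0.12, 60)
0.15 (-0.11, 62)
0.2 (-0.11, 63)
0.25 (-0.12, 61)
0.3 (-0.11, 61)
0.35 (-0.12, 62)
0.4 (-0.11, 64)
0.45 (-0.11, 62)
0.5 (-0.11, 64)
0.55 (-0.12, 61)
[(-0.13, 50), (-0.13, 48)] L [(-0.85, 93), (-0.85, 93), (-0.85, 92)]
52.9417
```

View pics/Ec.png

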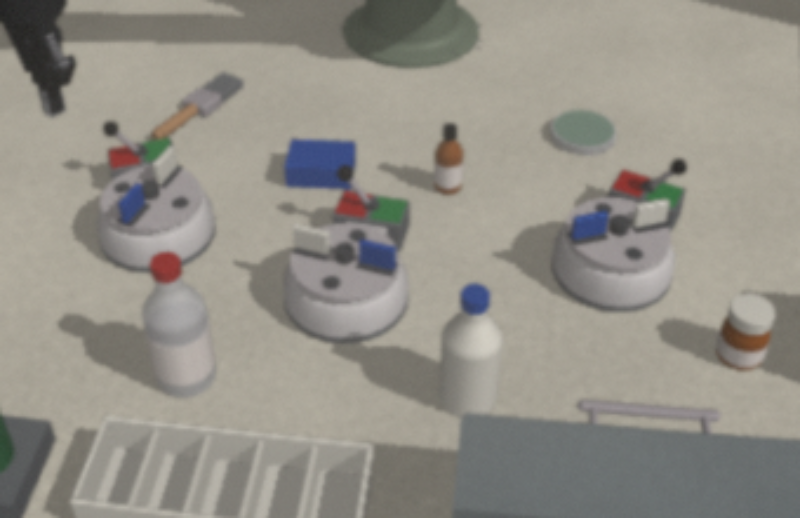

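The right rotor stopped at once (-0.12), so it binds. Levers: right ball (110,130) over red, middle ball (345,172) over red, left ball (680,166) over green. The bystanders look unmoved and the arm is clear.

```bash
python3 -c "
from cell import *
print(get_state()['contact_force']); sign_off()"
```

```text
[ 0.11317055 -0.83423158  0.26538708]
the job is handed in; nothing more can be done
```

I tried all three rotors, set their levers and handed the job in at about 53 s of the 62 s allowed. `sign_off()` reported no verdict.

| Spinner | Rotor test | Lever |
|---|---|---|
| Left (y ≈ +0.28) | free: about 13 rad/s, still turning strongly over a second after the push | green |
| Middle | binds: stopped with nothing in its way | red |
| Right (y ≈ −0.26) | binds: already still when first imaged after the push | red |

- **Disagreeing check:** my first stroke stopped inside the rotor's path, and a free rotor could come round and hit the tool. The left one therefore looked binding at first. I retested all three with a stroke that runs straight out past the disc. That changed the left verdict and confirmed the other two.
- **Last picture:** the levers lie as in the table, and the bystanders look unmoved by eye; I did not measure their positions. The gripper was clear of everything. By my count every rotor was turned counter-clockwise well past half a turn. The lever angles were judged by eye, not measured.
- **Not explained:** the last force reading was about 0.8 N with the arm in free air; I took it as sensor offset.

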